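Coating check on a sample stage

ROBOT

A 6-joint arm with a two-finger parallel gripper is mounted at the origin on the work surface. World frame = base frame: x ahead of the robot, y to its left, z up, the work surface at z = 0. Lengths are in mm, angles in rad, forces in N, time in s.
With the tool pointing down it reaches from about 350 to 775 mm from the base axis. Payload 7.3 kg.
Tool frame: the origin (TCP) lies midway between the tips of the shut fingers; the grasp point (between the pads) lies 19 mm behind it; x points along the fingers, y is the direction in which the jaws open and shut, and the axes are right-handed (so a half turn about x gives the same grasp; the last joint's range is limited). The gripper opens to 92 mm and grips with 3 to 60 N. Pads are 19 mm wide; open, the fingers measure 130 mm over their backs; the gripper's body (75 mm by 190 mm) begins 47 mm behind the grasp point.
Start: joints at [-1.316, 0.342, 1.524, -0, 1.275, -0.146], TCP at [204.855, -483.404, 226.741] pointing down, gripper open.
Joint ranges: [-2.53, 2.53], [-0.77, 2.02], [0.04, 2.7], [-1, 4.14], [0.28, 2.66], [-3.11, 3.11]. Speed limits (rad/s): [2.57, 2.57, 3.14, 3.14, 3.14, 3.14].

INTERFACE

Orientations are given as [roll, pitch, yaw] about the fixed x, y, z axes, in that order (R = Rz(yaw) Ry(pitch) Rx(roll)).
In Python, from plant import bot gives the robot as it stands. The module is installed in compiled form; this text tells all that it offers.
- The arm moves only by the shell command python3 -m handwheel 'ROWS' [OPENING]. ROWS is JSON, a list that holds one entry, the list of rows, each a list of 4 numbers: the shift along the tool's x, y, z in cm, then the turn about the tool's x in rad. A call has 1 to 8 rows; each row shifts and turns the commanded pose from where the row before left it, along the tool's axes as they then stand; what a row does not reach is not made up. A row lasts 1/12 s, in which the tool goes at most 41.7 mm and 7.16 degrees, less where a joint would pass 70% of its speed; a pose out of reach is approached as far as the arm can. A call is refused whole if a number of a shift passes 4.17 or a number of a turn 0.125, either way. A call with a gripper value outside its range is refused whole. OPENING is the opening, from 0 (shut) to 1 (fully open), set as the call begins (- or left out, the last holds). The fingers move at their own pace and stop on an object; the grip force is fixed at half the most. Time passes only in rows, so rows that do not move let the fingers close. It gives the time, the measured TCP pose, the force and the opening at its end, in the units of the state.
- bot.get_obs(): the state, without advancing time (a new reading comes with each control period).
- bot.capture(name): name is "scene" or "top"; returns (picture, depth): 480x640x3 uint8, red, green, blue; 480x640 float32, mm along the optical axis (not along the pixel's ray), 0 where there is no reading.
- bot.camera_model(name): a dict with "fx", "fy", "cx", "cy" (pixels), "dist_coeffs" ([k1, k2, p1, p2, k3] as OpenCV has them; the pictures are not rectified), "position" and "rotation" of the camera in the world. Camera axes: x right, y down, z forward; pixel columns grow to the right and rows downward; lengths in mm; the calibration is good to about 2 mm. A picture is of the moment at which its call begins. camera_model takes no time and is no camera call.
- bot.close_job(): hands the job in, once; it reports no verdict.
Trained networks look in the newest picture that a camera, given by its name, has taken for a name from the list of things; names that differ only in an ending like _2 or _b are one class to them, and where a whole thing is asked for, a point or a joint stands for the part that bears it (a point fixed in the world has none). Each returns a list of dicts, best first, with "conf" (0 to 1); they miss things now and then, are a little off and sometimes report something else, mostly with a low value. They report only what shows in the picture. A call takes as long as a camera call.
- bot.find_in(camera, label): "bbox" ([left, top, width, height] in pixels, round what is visible of it).
- bot.spot_point(camera, label): "point" ([column, row] in pixels: a listed point, or the origin of a listed thing).
The state is a dict: "time": time; "joint_positions": joint angles; "dq": joint speeds; "tau": joint torques, N m; "tool_pos": TCP position; "tcp_rot": TCP orientation; "contact_force": force on the tool from outside, world axes, zero at the start; "moment": the same for the moment, N m; "grip_width": finger opening in mm.
Only numpy, scipy, OpenCV 4.12 (cv2) and the standard library are available. Lean on these libraries where they do the work, as an engineer would, in place of code of your own. Each camera call takes 0.05 s, during which the arm holds its last target.

TASK

Take the orange coating gauge out of its stand and aim its tip straight down at the code label of the sample stage with the red ring, about 5 cm above the label, steady for a second. Then rest its spring tip inside the red ring, square to the sloping plate, pressing lightly so that the plunger is about half way in, and finish while holding it there. Leave the stage with the blue ring and everything else on the bench alone.

Things in the scene. Friction and masses are not known exactly. Their poses are not given: they have to be found in the camera images.
- gauge: coating gauge, 180 g: orange handle 30 x 30 mm square, 75 long; under it a steel nose 18 mm across, 35 long, and a brass plunger 10 mm across, its flat end 55 mm below the handle when out. Origin: centre of the handle's underside; z up its axis, x and y square to the flat sides. Starts upright, handle underside on the stand's top (70 mm up), handle top 145 mm up; lifts straight out
- gauge_tip (a point): centre of the flat brass end of the plunger, on the gauge's axis (it moves with the plunger)
- plunger (a joint): how far the gauge's brass plunger is pressed in: 0 out, 0.014 m fully in; spring 600 N/m, so half way takes about 4 N
- stand: blue stand, a fixed block 80 x 80 x 70 mm high with a through hole 24 mm in diameter in its middle. Origin: centre of the underside on the bench; z up; turned like the gauge's handle
- red_stage: the sample stage: paint-grey base 150 (x) x 110 (y) x 45 mm high, bolted down, with a white coated plate on a 20 degree slope at its +x end and a paper code label on the flat ledge at its -x end. Origin: centre of the underside on the bench, x from the ledge to the plate, z up. This one has the red ring
- red_plate: the white plate of the stage with the red ring, 90 x 94 mm, sloping 20 degrees and lower towards the label. Origin: the black dot in the middle of the red ring (inner diameter 24, outer 34 mm) on the plate's upper surface, 78 mm above the bench and 30 mm to +x of the stage's middle; z points out of the plate, square to it; y is level
- red_label: white paper code label with black bars, 30 (x) x 50 (y) mm, on the level ledge of the stage with the red ring. Origin: centre of the label's face, 45 mm above the bench, 45 mm to -x of the stage's middle; z up
- blue_stage: the other sample stage: paint-grey base 150 (x) x 110 (y) x 45 mm high, bolted down, with a white coated plate on a 20 degree slope at its +x end and a paper code label on the flat ledge at its -x end. Origin: centre of the underside on the bench, x from the ledge to the plate, z up. Its ring is blue; not to be touched
- tube_rack: bystander: aluminium rack of capped sample tubes, 40 x 140 x 68 mm, loose; origin at the centre of the underside
- bottle: bystander: jar with a blue cap, 56 mm in diameter, 100 mm high, loose; origin at the centre of the underside
- mouse: bystander: black computer mouse 104 x 60 x 33 mm, loose; origin at the centre of the underside

How it is judged:
By the outcome, as a careful person would: the job done as asked, in the order asked, and still so for the second after the job is handed in, while the arm keeps its last pose, push and grip.
It also fails if it takes over 40 s, if anything falls off the work surface, if the arm or the gripper's body presses on something with over 40 N, if the wrist force passes 120 N, or if a joint passes its speed limit or range.

## Working session

There is one attempt and no reset: what is moved stays moved. The work goes in short steps, Python scripts to look and compute and a shell command to move; the robot and the scene stay as the last step left them, time stands still between calls to the robot, and variables do not carry over. Pictures are saved under pics/ and viewed, and the job is handed in when it is done.

```bash
mkdir -p pics; ls
python3 - <<'E'
from plant import bot
import cv2,numpy as np
print(bot.get_obs())
for n in ["scene","top"]:
    p,d=bot.capture(n); cv2.imwrite(f"pics/{n}0.png",p[:,:,::-1]); np.save(f"pics/{n}0d.npy",d)
    print(bot.camera_model(n))
E
```

```text
pics
{'time': 0.0, 'joint_positions': array([-1.31596708e+00,  3.42750917e-01,  1.52504775e+00, -2.79656004e-05,
        1.27543233e+00, -1.45959520e-01]), 'dq': array([ 0.00053006,  0.00021941, -0.00123061, -0.00167681, -0.0009209 ,
        0.00112861]), 'tau': array([ 2.44414550e-03, -4.31234765e+01, -2.44215578e+01,  7.20574474e-02,
        5.58462983e-02, -1.17545346e-04]), 'tool_pos': array([ 204.74761424, -482.95776453,  226.01962747]), 'tcp_rot': array([-1.70043525,  1.56915776,  1.84195434]), 'contact_force': array([0.33100059, 0.14191519, 0.06184385]), 'moment': array([-0.04371699,  0.02625069,  0.05006471]), 'grip_width': 92.12137192957303}
{'fx': 599.1905377897235, 'fy': 599.1905377897235, 'cx': 321.64848737503195, 'cy': 256.6444790337545, 'dist_coeffs': array([-0.13609054,  0.        ,  0.        ,  0.        ,  0.        ]), 'position': array([1099.22090987,  587.67175701, 1123.29264459]), 'rotation': array([-2.46938946,  0.01827839,  2.30642984])}
{'fx': 591.7705295301952, 'fy': 591.7705295301952, 'cx': 315.6717150465716, 'cy': 240.33115967076833, 'dist_coeffs': array([0.03316917, 0.        , 0.        , 0.        , 0.        ]), 'position': array([ 370.02800275,   14.69921909, 1224.61387887]), 'rotation': array([-3.02449406e+00, -1.59242170e-03, -1.57858962e+00])}
```

View pics/scene0.png

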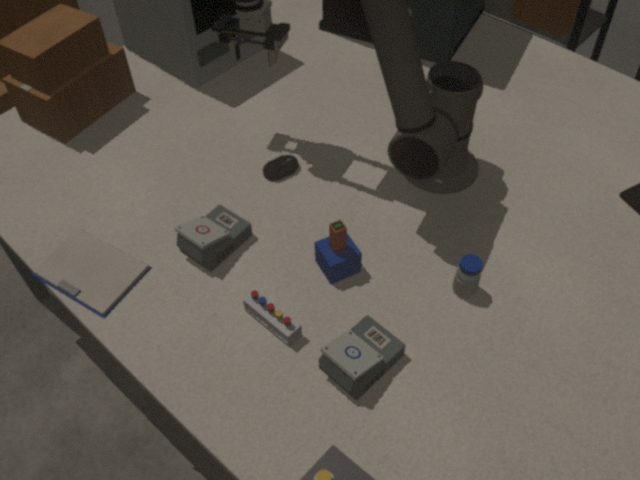

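View pics/top0.png

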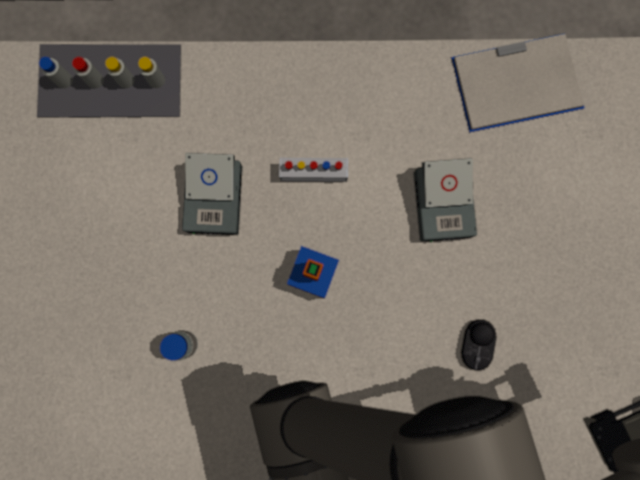

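The scene view shows the gauge in its stand near (338,238), the red-ring stage near (215,235) and the blue-ring one near (360,350). In the top view the gauge handle is at (313,269), the red ring at (449,183), the red label at (449,223) and the mouse at (478,345). Next I'll measure these.

```bash
cat > h.py <<'E'
import numpy as np,cv2
from scipy.spatial.transform import Rotation as R
from plant import bot
def cam(n):
    m=bot.camera_model(n); K=np.array([[m['fx'],0,m['cx']],[0,m['fy'],m['cy']],[0,0,1]])
    return K,np.array(m['dist_coeffs']),np.array(m['position']),R.from_euler('xyz',m['rotation']).as_matrix()
def rays(n,px):
    K,D,p,M=cam(n); u=cv2.undistortPoints(np.array(px,float).reshape(-1,1,2),K,D).reshape(-1,2)
    return p,(M@np.c_[u,np.ones(len(u))].T).T
def atz(n,px,z):
    p,d=rays(n,px); return p+d*((z-p[2])/d[:,2])[:,None]
def tri(pa,pb):
    A=np.zeros((3,3));b=np.zeros(3)
    for n,px in (("scene",pa),("top",pb)):
        p,d=rays(n,[px]);d=d[0]/np.linalg.norm(d[0]);P=np.eye(3)-np.outer(d,d);A+=P;b+=P@p
    return np.linalg.solve(A,b)
def proj(n,X):
    K,D,p,M=cam(n); return cv2.projectPoints(((np.array(X,float).reshape(-1,3)-p)@M),np.zeros(3),np.zeros(3),K,D)[0].reshape(-1,2)
def pts(n,px,d):
    "3D of pixels with depth"
    p,r=rays(n,px); return p+r*d[:,None]
E
python3 - <<'E'
from h import *
np.set_printoptions(precision=2,suppress=True)
for n in ["scene","top"]:
    for l in ["red_plate","red_label","gauge","stand","red_stage"]:
        print(n,l,[(np.round(x['point'],1),round(x['conf'],2)) for x in bot.spot_point(n,l)][:2])
for n in ["scene","top"]:
    im=cv2.imread(f"pics/{n}0.png"); x0,y0,w,h=(160,180,220,150) if n=="scene" else (270,140,220,170)
    cv2.imwrite(f"pics/{n}0z.png",cv2.resize(im[y0:y0+h,x0:x0+w],None,fx=3.5,fy=3.5,interpolation=cv2.INTER_CUBIC))
    hsv=cv2.cvtColor(im,cv2.COLOR_BGR2HSV).astype(int);H,S,V=hsv[...,0],hsv[...,1],hsv[...,2]
    blue=((H>100)&(H<130)&(S>150)).astype(np.uint8)
    orange=((H<12)&(S>150)&(V>40)).astype(np.uint8)
    for nm,m in(("blue",blue),("or",orange)):
        k,_,st,c=cv2.connectedComponentsWithStats(m)
        for i in range(1,k):
            if st[i,4]>40: print(n,nm,st[i],c[i])
E
```

```text
scene red_plate [(array([203.1, 229.5]), 0.89)]
scene red_label [(array([224.7, 220. ]), 0.68)]
scene gauge [(array([337.2, 244.4]), 0.68), (array([272.2, 322.7]), 0.48)]
scene stand [(array([334.4, 264.5]), 0.88)]
scene red_stage [(array([213.8, 240.4]), 0.94)]
top red_plate [(array([451.7, 180.3]), 0.59), (array([316.2, 269.3]), 0.57)]
top red_label [(array([448.5, 223.2]), 0.75)]
top gauge [(array([311. , 173.2]), 0.69), (array([314.2, 269.9]), 0.5)]
top stand [(array([182.5, 348.1]), 0.52)]
top red_stage []
top blue [ 40  57  14  14 148] [46.39 63.79]
top blue [519 111  46  10  53] [542.25 115.38]
top blue [ 288  247   50   50 1187] [312.27 272.64]
top blue [161 334  26  26 530] [173.31 346.49]
top or [ 72  57  15  14 157] [79.18 63.78]
top or [303 260  19  18  89] [311.85 267.85]
```

```bash
ls pics
```

```text
scene0.png
scene0d.npy
scene0z.png
top0.png
top0d.npy
top0z.png
```

Run:
```python
from h import *
np.set_printoptions(precision=1,suppress=True)
for n in ["top","scene"]:
    im=cv2.imread(f"pics/{n}0.png");hsv=cv2.cvtColor(im,cv2.COLOR_BGR2HSV).astype(int);H,S,V=hsv[...,0],hsv[...,1],hsv[...,2]
    b=(430,165,470,200) if n=="top" else (190,218,216,242)
    m=np.zeros(H.shape,bool);sl=np.s_[b[1]:b[3],b[0]:b[2]]
    m[sl]=(((H<10)|(H>170))&(S>70))[sl]
    yx=np.argwhere(m)[:,::-1]; e=cv2.fitEllipse(cv2.convexHull(yx.astype(np.int32))) ; print(n,"ring",len(yx),e, atz(n,[e[0]],78))
d=np.load("pics/top0d.npy")
# stage red height map
yy,xx=np.mgrid[140:250,400:490];P=pts("top",np.c_[xx.ravel(),yy.ravel()],d[yy,xx].ravel())
s=P[(P[:,2]>35)&(P[:,2]<110)];r=cv2.minAreaRect(s[:,:2].astype(np.float32));print("stage",r,s[:,2].max())
pl=s[(s[:,2]>66)&(s[:,2]<92)];c=pl.mean(0);u,_,v=np.linalg.svd(pl-c,full_matrices=False);print("plate",c,v[2],np.degrees(np.arccos(abs(v[2][2]))),np.degrees(np.arctan2(-v[2][1]*np.sign(v[2][2]),-v[2][0]*np.sign(v[2][2]))),u.shape)
lg=s[(s[:,2]>40)&(s[:,2]<50)];print("ledge z",np.median(lg[:,2]))
yy,xx=np.mgrid[235:310,275:350];P=pts("top",np.c_[xx.ravel(),yy.ravel()],d[yy,xx].ravel())
for lo,hi in((62,80),(135,155)):
    s=P[(P[:,2]>lo)&(P[:,2]<hi)];print(lo,len(s),np.median(s[:,2]),s.mean(0),cv2.minAreaRect(s[:,:2].astype(np.float32)))
print("label",atz("top",[[448.5,223.2]],45),atz("scene",[[224.7,220]],45))
```

```text
top ring 141 ((448.8282470703125, 182.5955810546875), (16.701988220214844, 17.93134117126465), 41.27497482299805) [[ 617.4 -251.4   78. ]]
scene ring 53 ((202.12454223632812, 229.27899169921875), (7.901969909667969, 14.22597885131836), 97.20085144042969) [[ 619.2 -249.8   78. ]]
stage ((591.2593994140625, -252.72315979003906), (161.15451049804688, 113.58901977539062), 4.142271041870117) 97.46733634088491
plate [ 620.4 -250.2   78.9] [-0.3 -0.   0.9] 18.523897725335132 2.9626081375609514 (1852, 3)
ledge z 44.84010101526417
62 1375 70.00745640623109 [443.8  18.4  70. ] ((444.8358154296875, 18.431903839111328), (79.95909118652344, 80.10932159423828), 69.05037689208984)
135 273 145.14059750958018 [444.4  18.4 145.1] ((444.7945861816406, 18.328022003173828), (29.978271484375, 30.20379638671875), 68.71949768066406)
label [[ 541.4 -255.7   45. ]] [[ 547.5 -257.1   45. ]]
```

View pics/top0z.png

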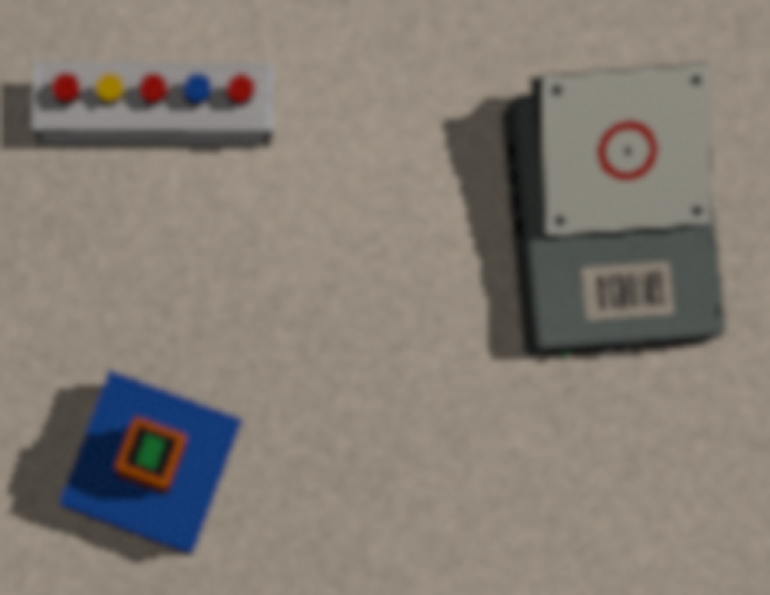

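View pics/scene0z.png

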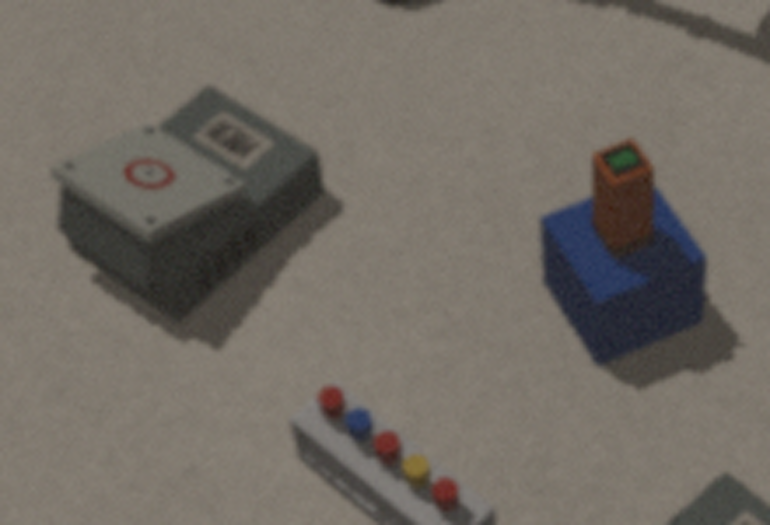

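```bash
cat >> h.py <<'E'
def tool():
    o=bot.get_obs(); return o,np.array(o['tool_pos']),R.from_euler('xyz',o['tcp_rot']).as_matrix()
def rep(target=None):
    o,p,M=tool(); np.set_printoptions(precision=2,suppress=True)
    print("t",round(o['time'],2),"p",p,"q",o['joint_positions'],"F",o['contact_force'],"w",o['grip_width'])
    print("x",M[:,0],"y ang",np.degrees(np.arctan2(M[1,1],M[0,1])),"z ang",np.degrees(np.arctan2(M[1,2],M[0,2])))
    if target is not None: print("shift cm tool",M.T@(np.array(target)-p)/10)
E
python3 -c "
from h import *
rep([444.8,18.4,200])
"
```

```text
t 0.6 p [ 204.84 -483.42  226.76] q [-1.32  0.34  1.52 -0.    1.28 -0.15] F [ 0.1  -0.32 -0.1 ] w 91.72326455593685
x [ 0. -0. -1.] y ang -67.03683127332206 z ang -157.03683171984454
shift cm tool [  2.67 -36.84 -41.67]
```

```bash
python3 -m handwheel '[[[0,0,0,0.11],[0,0,0,0.11],[0,0,0,0.11],[0,0,0,0.11],[0,0,0,0.11],[0,0,0,0.11],[0,0,0,0.11]]]' 1; python3 -c "
from h import *
rep([444.8,18.4,200])
"
```

```text
time: 1.18
tool_pos: [204.9, -483.4, 226.8]
tcp_rot: [2.319, 1.571, -1.197]
contact_force: [0.7, 0.4, 0.6]
grip_width: 91.9
t 1.18 p [ 204.88 -483.39  226.77] q [-1.32  0.34  1.52  0.    1.28  0.63] F [0.7  0.44 0.57] w 91.8849343515009
x [ 0. -0. -1.] y ang -111.46312427563213 z ang 158.53687623025698
shift cm tool [  2.67 -55.48  -3.97]
```

```bash
python3 -m handwheel '[[[0,-3.96,-0.28,0],[0,-3.96,-0.28,0],[0,-3.96,-0.28,0],[0,-3.96,-0.28,0],[0,-3.96,-0.28,0],[0,-3.96,-0.28,0],[0,-3.96,-0.28,0]]]' 1; python3 -m handwheel '[[[0,-3.96,-0.28,0],[0,-3.96,-0.28,0],[0,-3.96,-0.28,0],[0,-3.96,-0.28,0],[0,-3.96,-0.28,0],[0,-3.96,-0.28,0],[0,-3.96,-0.28,-0.006],[0,0,0,0]]]' 1; python3 -c "
from h import *
rep([444.8,18.4,93])
"
```

```text
time: 1.77
tool_pos: [323.5, -230.2, 226.9]
tcp_rot: [2.779, 1.57, -0.733]
contact_force: [-0.0, -0.2, -0.2]
grip_width: 91.9
time: 2.43
tool_pos: [443.3, 25.1, 226.9]
tcp_rot: [-1.958, 1.568, 0.827]
contact_force: [-1.2, -0.5, -1.3]
grip_width: 91.7
t 2.43 p [443.34  25.09 226.89] q [-0.12  0.19  1.73  0.    1.22  1.81] F [-1.16 -0.52 -1.26] w 91.65746446426225
x [ 0.  0. -1.] y ang -110.44898072692368 z ang 159.55085554406566
shift cm tool [13.39  0.61 -0.36]
```

```bash
python3 -m handwheel '[[[0,0,0,0],[0,0,0,0]]]' 1; python3 -c "
from h import *
rep([444.8,18.4,93])
"
```

```text
time: 2.6
tool_pos: [441.2, 19.5, 226.6]
tcp_rot: [1.036, 1.57, -2.468]
contact_force: [0.3, -0.2, -0.6]
grip_width: 91.9
t 2.6 p [441.2   19.46 226.58] q [-0.13  0.19  1.74 -0.    1.22  1.8 ] F [ 0.29 -0.23 -0.55] w 91.92105754925508
x [-0. -0. -1.] y ang -110.75299459507046 z ang 159.24699321236747
shift cm tool [13.36 -0.04 -0.38]
```

```bash
python3 -m handwheel '[[[2.5,-0.02,-0.19,0.006],[2.8,-0.02,-0.19,0],[2.8,0,0,0],[2.2,0,0,0],[1.6,0,0,0],[1.0,0,0,0],[0.46,0,0,0],[0,0,0,0]]]' 1;  python3 -m handwheel '[[[0,0,0,0]]]' 1; python3 -c "
from h import *
rep([444.8,18.4,93])
p,d=bot.capture('scene'); cv2.imwrite('pics/s1.png',cv2.resize(p[150:330,230:450,::-1],None,fx=3.5,fy=3.3))
"
```

```text
time: 3.27
tool_pos: [444.4, 17.2, 92.5]
tcp_rot: [0.379, 1.569, -3.134]
contact_force: [0.1, -0.0, -0.5]
grip_width: 91.9
time: 3.35
tool_pos: [445.3, 17.6, 93.6]
tcp_rot: [3.129, 1.57, -0.383]
contact_force: [0.3, 0.2, -0.3]
grip_width: 92.1
t 3.35 p [445.34  17.56  93.59] q [-0.13  0.37  1.92 -0.    0.86  1.81] F [ 0.34  0.24 -0.31] w 92.09221215257918
x [ 0. -0. -1.] y ang -111.25218067922071 z ang 158.74781960004202
shift cm tool [ 0.06 -0.06  0.08]
```

View pics/s1.png

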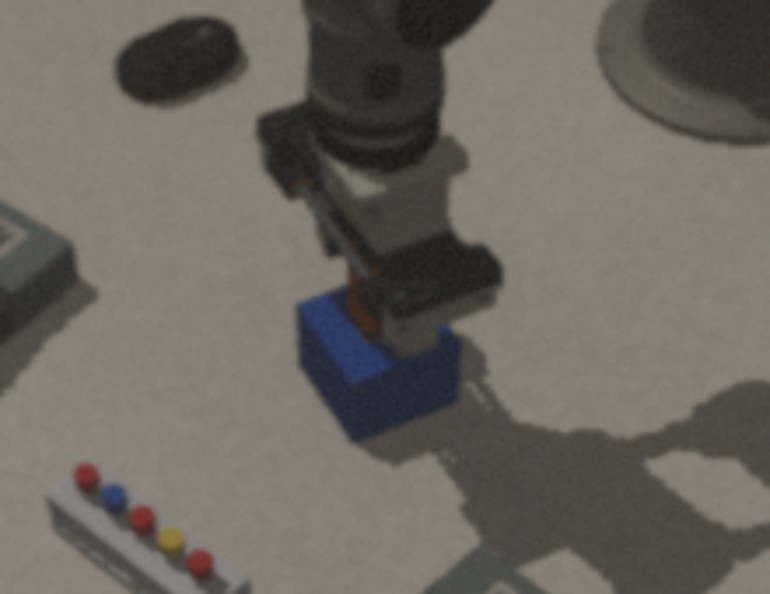

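The fingers straddle the orange handle (about (363,300) in the crop) and clear the stand. Now I'll close and lift.

```bash
python3 -m handwheel '[[[0,0,0,0],[0,0,0,0],[0,0,0,0],[0,0,0,0],[0,0,0,0],[0,0,0,0],[0,0,0,0],[0,0,0,0]]]' 0; python3 -c "
from h import *
rep([444.8,18.4,93])"
```

```text
time: 4.07
tool_pos: [445.2, 18.5, 93.1]
tcp_rot: [1.31, 1.571, -2.2]
contact_force: [0.5, -0.9, 1.1]
grip_width: 43.0
t 4.07 p [445.16  18.54  93.09] q [-0.13  0.37  1.92 -0.    0.86  1.81] F [ 0.52 -0.94  1.09] w 43.03625111964734
x [-0. -0. -1.] y ang -111.1479526003327 z ang 158.85204729504844
shift cm tool [0.01 0.03 0.03]
```

Still closing.

```bash
python3 -m handwheel '[[[0,0,0,0],[0,0,0,0],[0,0,0,0],[0,0,0,0],[0,0,0,0]]]' 0; python3 -m handwheel '[[[-0.5,0,0,0],[-1,0,0,0],[-1.5,0,0,0],[-2,0,0,0],[-2,0,0,0],[-2,0,0,0],[-1,0,0,0],[0,0,0,0]]]'; python3 -c "
from h import *
rep([543,-255.5,214])
p,d=bot.capture('scene'); cv2.imwrite('pics/s2.png',cv2.resize(p[100:320,230:450,::-1],None,fx=2.7,fy=2.7))"
```

```text
time: 4.48
tool_pos: [445.2, 18.5, 93.1]
tcp_rot: [1.3, 1.571, -2.211]
contact_force: [0.0, -0.3, -1.8]
grip_width: 29.7
time: 5.15
tool_pos: [446.4, 18.4, 195.5]
tcp_rot: [-2.925, 1.566, -0.152]
contact_force: [0.3, -0.9, -1.3]
grip_width: 30.2
t 5.15 p [446.38  18.38 195.49] q [-0.13  0.23  1.78 -0.    1.13  1.81] F [ 0.33 -0.9  -1.29] w 30.170180715739647
x [ 0. -0. -1.] y ang -111.148555686456 z ang 158.85116882746343
shift cm tool [ -1.79  22.06 -18.9 ]
```

View pics/s2.png

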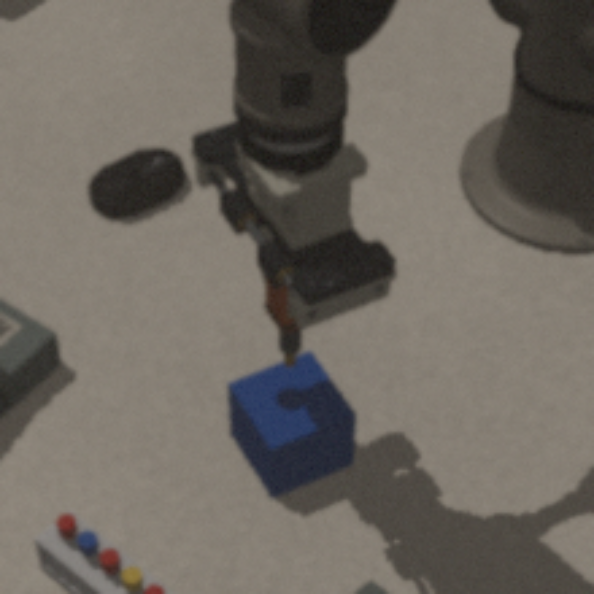

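The gauge came straight out and is held upright, with its tip at (290,358) in the crop. Next I'll turn it to the stage's yaw and go above the label.

```bash
python3 -m handwheel '[[[0,0,0,-0.1],[0,0,0,-0.11],[0,0,0,-0.11],[0,0,0,-0.11],[0,0,0,0]]]'; python3 -c "
from h import *
rep([543,-255.5,173])"
```

```text
time: 5.62
tool_pos: [444.4, 18.6, 191.9]
tcp_rot: [-0.152, 1.568, 3.054]
contact_force: [-0.2, -0.1, -1.4]
grip_width: 29.7
t 5.62 p [444.38  18.59 191.91] q [-0.13  0.23  1.78 -0.    1.13  1.38] F [-0.15 -0.09 -1.44] w 29.69452698189666
x [-0.  0. -1.] y ang -86.29495438328213 z ang -176.29490059384221
shift cm tool [ 1.86 27.99 -8.07]
```

```bash
python3 -m handwheel '[[[0,1.5,-0.43,0],[0,3,-0.87,0],[0,3.7,-1.07,0],[0,3.7,-1.07,0],[0,3.7,-1.07,0],[0,3.7,-1.07,0],[0,3.7,-1.07,0],[0,3,-0.87,0]]]';python3 -m handwheel '[[[0,1.69,-0.45,0],[0,0,0,0],[0.7,0,0,0],[0.7,0,0,0],[0.4,0,0,0],[0,0,0,0],[0,0,0,0]]]'; python3 -c "
from h import *
rep([543,-255.5,173])
for n in ('scene','top'):
    p,d=bot.capture(n); cv2.imwrite('pics/%s3.png'%n,p[:,:,::-1]);np.save('pics/%s3d.npy'%n,d)
    print(n,[(x['point'],x['conf']) for x in bot.spot_point(n,'gauge_tip')])
print(proj('scene',[[543,-255.5,95],[543,-255.5,45]]))
im=cv2.imread('pics/scene3.png');cv2.imwrite('pics/s3.png',cv2.resize(im[90:270,130:330],None,fx=3.5,fy=3.3))"
```

```text
time: 6.28
tool_pos: [536.1, -239.0, 191.8]
tcp_rot: [-0.333, 1.569, 2.864]
contact_force: [0.0, 0.1, -2.0]
grip_width: 30.0
time: 6.87
tool_pos: [541.3, -252.0, 174.8]
tcp_rot: [-0.63, 1.57, 2.573]
contact_force: [-0.4, 0.5, -0.7]
grip_width: 29.7
t 6.87 p [ 541.35 -251.98  174.78] q [-0.56  0.52  1.39  0.    1.23  0.95] F [-0.36  0.46 -0.74] w 29.72560983777749
x [-0.  0. -1.] y ang -86.47637479624264 z ang -176.47634995056288
shift cm tool [ 0.18  0.36 -0.14]
scene [([227.5, 207.0], 0.55)]
top []
[[223.58 205.18]
 [226.52 219.28]]
```

View pics/s3.png

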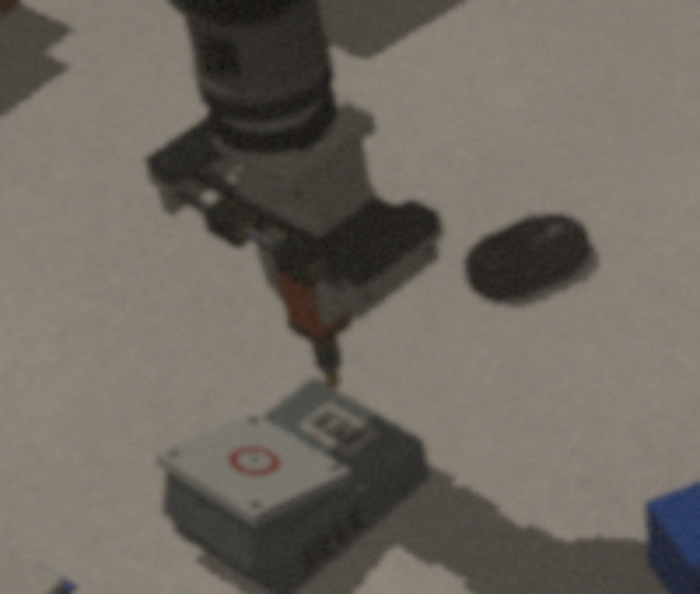

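View pics/top3.png

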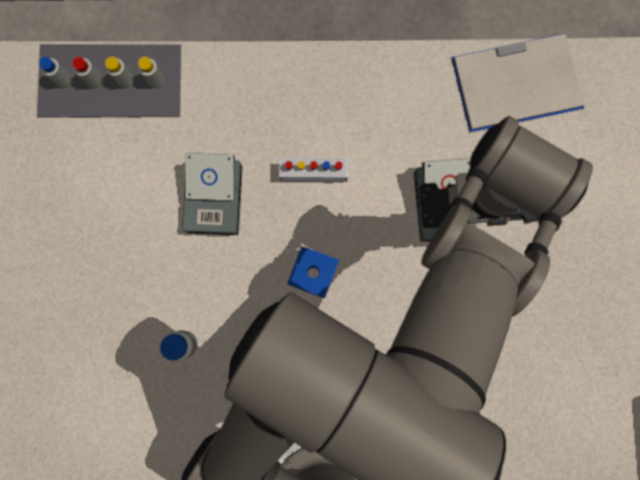

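The tip shows at about (225,206) in the scene picture, where the target projects to (224,205), so it hangs straight over the label. I'll correct by a few mm and hold.

```bash
python3 -m handwheel '[[[0.1,0.3,-0.12,0],[0,0,0,0],[0,0,0,0],[0,0,0,0],[0,0,0,0],[0,0,0,0],[0,0,0,0],[0,0,0,0]]]';python3 -m handwheel '[[[0,0,0,0],[0,0,0,0],[0,0,0,0],[0,0,0,0],[0,0,0,0],[0,0,0,0],[0,0,0,0],[0,0,0,0]]]';python3 -m handwheel '[[[0,0,0,0],[0,0,0,0],[0,0,0,0],[0,0,0,0]]]'; python3 -c "
from h import *
rep([543,-255.5,173])"
```

```text
time: 7.73
tool_pos: [542.9, -256.0, 174.1]
tcp_rot: [1.843, 1.571, -1.238]
contact_force: [-0.2, 0.1, -2.2]
grip_width: 29.8
time: 8.4
tool_pos: [542.9, -256.0, 174.1]
tcp_rot: [1.594, 1.571, -1.487]
contact_force: [-1.0, -0.2, -1.5]
grip_width: 29.9
time: 8.73
tool_pos: [542.9, -255.9, 174.1]
tcp_rot: [0.549, 1.571, -2.532]
contact_force: [-0.3, -0.1, -2.1]
grip_width: 30.1
t 8.73 p [ 542.91 -255.95  174.09] q [-0.57  0.52  1.39 -0.    1.23  0.94] F [-0.27 -0.14 -2.06] w 30.078632914534662
x [-0. -0. -1.] y ang -86.51685900091348 z ang -176.5168591207872
shift cm tool [ 0.11 -0.04 -0.01]
```

It held for about 1.7 s. The moves can't tilt the tool, so I'll go back to the fixed stand and lean the plunger against the hole's rim. That should pivot the gauge 20° between the pads, about the jaw axis, which is now parallel to the stage's y.

```bash
python3 -m handwheel '[[[-1.0,0,0,0],[-1.5,-1.5,0.43,0],[-0.5,-3,0.87,0],[0,-3.7,1.07,0],[0,-3.7,1.07,0],[0,-3.7,1.07,0],[0,-3.7,1.07,0],[0,-3.7,1.07,0]]]';python3 -m handwheel '[[[0,-3,0.92,0],[0,-1.5,0.4,0],[0,-0.18,0.15,0],[0,0,0,0],[0,0,0,0]]]'; python3 -c "
from h import *
rep([444.8,18.4,133])"
```

```text
time: 9.4
tool_pos: [461.9, -29.0, 205.1]
tcp_rot: [2.898, 1.569, -0.184]
contact_force: [0.6, 1.1, -0.5]
grip_width: 29.8
time: 9.82
tool_pos: [445.7, 14.8, 204.7]
tcp_rot: [2.633, 1.569, -0.448]
contact_force: [0.8, 0.6, -1.7]
grip_width: 30.1
t 9.82 p [445.69  14.79 204.73] q [-0.14  0.22  1.76 -0.    1.16  1.37] F [ 0.84  0.55 -1.65] w 30.13077008743591
x [ 0. -0. -1.] y ang -86.50953579226545 z ang -176.50947454886028
shift cm tool [ 7.17 -0.37  0.08]
```

```bash
python3 -m handwheel '[[[0,0,0,0],[0,0,0,0]]]'; python3 -c "
from h import *
rep([444.8,18.4,133])
p,d=bot.capture('scene'); cv2.imwrite('pics/s4.png',cv2.resize(p[100:320,230:450,::-1],None,fx=2.7,fy=2.7))
print((proj('scene',[445,18,127])-[230,100])*2.7)"
```

```text
time: 9.98
tool_pos: [445.5, 14.4, 204.1]
tcp_rot: [1.784, 1.571, -1.298]
contact_force: [0.5, -0.1, -1.7]
grip_width: 30.1
t 9.98 p [445.5   14.39 204.1 ] q [-0.14  0.22  1.76 -0.    1.16  1.37] F [ 0.5  -0.14 -1.72] w 30.101558676135603
x [ 0. -0. -1.] y ang -86.60243768195521 z ang -176.6024367246205
shift cm tool [ 7.11 -0.41  0.05]
[[290.19 351.19]]
```

View pics/s4.png

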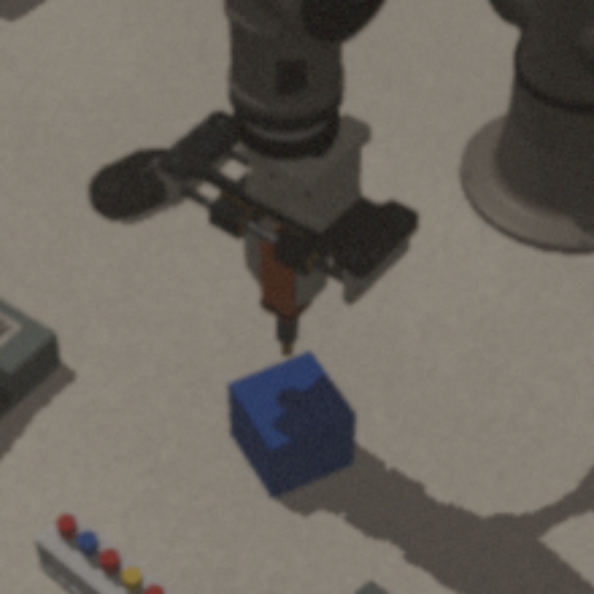

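The tip is at (288,352) in the crop, above the hole. I'll shift 4 mm and descend.

```bash
python3 -m handwheel '[[[1,-0.4,0.05,0],[1.6,0,0,0],[1.8,0,0,0],[1.5,0,0,0],[0.8,0,0,0],[0.41,0,0,0],[0,0,0,0],[0,0,0,0]]]'; python3 -c "
from h import *
rep([444.8,18.4,133])"
```

```text
time: 10.7
tool_pos: [444.8, 19.1, 133.4]
tcp_rot: [2.839, 1.57, -0.242]
contact_force: [-0.1, -0.8, -0.5]
grip_width: 30.0
t 10.7 p [444.81  19.1  133.44] q [-0.13  0.31  1.87 -0.    0.97  1.38] F [-0.06 -0.76 -0.47] w 30.0397703369831
x [ 0. -0. -1.] y ang -86.53769590927912 z ang -176.53768689944997
shift cm tool [0.04 0.07 0.01]
```

```bash
python3 -m handwheel '[[[0,0,0.4,0],[0,0,0.4,0],[0,0,0.4,0],[0,0,0.3,0],[0,0,0,0]]]'; python3 -c "
from h import *
rep([444.8,18.4,133])"
```

```text
time: 11.12
tool_pos: [430.9, 18.3, 134.1]
tcp_rot: [3.007, 1.565, -0.074]
contact_force: [5.4, 1.1, -3.4]
grip_width: 30.0
t 11.12 p [430.93  18.33 134.11] q [-0.14  0.28  1.91  0.    0.95  1.37] F [ 5.4   1.06 -3.4 ] w 29.974832188444342
x [ 0.01 -0.   -1.  ] y ang -86.53075235263968 z ang -176.5304871576711
shift cm tool [ 0.12  0.08 -1.38]
```

```bash
python3 -m handwheel '[[[0,0,0.4,0],[0,0,0.4,0],[0,0,0.4,0],[0,0,0.4,0],[0,0,0.4,0],[0,0,0.2,0],[0,0,0,0],[0,0,0,0]]]'; python3 -c "
from h import *
rep([444.8,18.4,133])
p,d=bot.capture('scene'); cv2.imwrite('pics/s5.png',cv2.resize(p[100:320,230:450,::-1],None,fx=2.7,fy=2.7))"
```

```text
time: 11.78
tool_pos: [409.4, 16.9, 134.3]
tcp_rot: [3.0, 1.564, -0.081]
contact_force: [4.7, 0.9, -1.2]
grip_width: 30.0
t 11.78 p [409.42  16.95 134.29] q [-0.15  0.24  1.96  0.    0.93  1.36] F [ 4.73  0.88 -1.22] w 30.018727799124278
x [ 0.01 -0.   -1.  ] y ang -86.53269277909142 z ang -176.53236439431603
shift cm tool [ 0.15  0.07 -3.54]
```

View pics/s5.png

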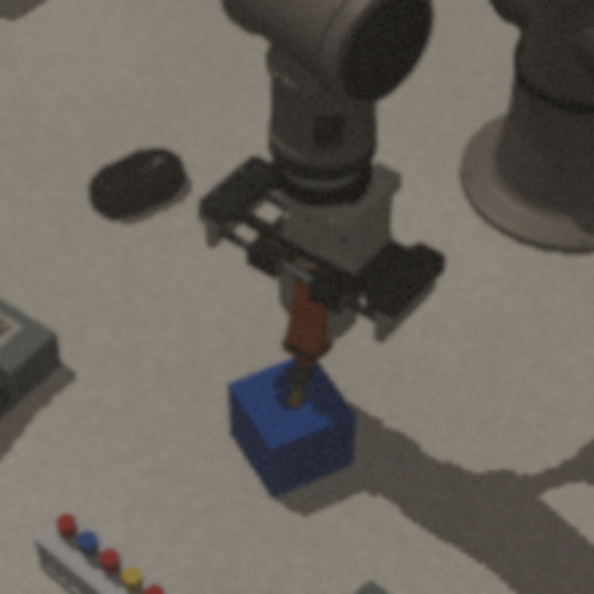

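The gauge is clearly leaning in the jaws, with the plunger at (297,400) in the crop still in the hole. I'll add a touch more, lift out and measure the tilt.

```bash
python3 -m handwheel '[[[0,0,0.2,0],[0,0,0,0],[-0.4,0,-0.1,0],[-1,0,0,0],[-1.5,0,0,0],[-2,0,0,0],[-2,0,0,0],[-1,0,0,0]]]';python3 -m handwheel '[[[0,0,0,0],[0,0,0,0],[0,0,0,0]]]'
python3 - <<'E'
from h import *
rep([444.8,18.4,133])
for n in ('scene','top'):
    p,d=bot.capture(n); cv2.imwrite('pics/%s6.png'%n,p[:,:,::-1]);np.save('pics/%s6d.npy'%n,d)
im=cv2.imread('pics/scene6.png')
o,p,M=tool()
g=p-19*M[:,0]
zx=M[:,2]
# draw predicted axis for tilts
a=cv2.resize(im[110:290,270:430],None,fx=4,fy=4,interpolation=cv2.INTER_CUBIC)
ang=[]
for t in (14,20,26):
    ax=M[:,0]*np.cos(np.radians(t))-zx*np.sin(np.radians(t))
    q=proj('scene',[g+ax*42,g+ax*97]);print(t,q); 
    q=((q-[270,110])*4).astype(int); cv2.circle(a,tuple(int(v) for v in q[1]),2,(0,255,0),-1)
cv2.imwrite('pics/s6.png',a)
E
```

```text
time: 12.5
tool_pos: [406.5, 17.0, 214.4]
tcp_rot: [2.849, 1.568, -0.231]
contact_force: [0.4, -0.3, -2.1]
grip_width: 29.4
time: 12.75
tool_pos: [405.5, 17.1, 211.3]
tcp_rot: [-0.112, 1.569, 3.09]
contact_force: [-0.3, -0.3, -0.8]
grip_width: 30.1
t 12.75 p [405.53  17.14 211.33] q [-0.15  0.14  1.84 -0.    1.16  1.36] F [-0.32 -0.25 -0.78] w 30.085787177686658
x [-0.  0. -1.] y ang -86.51249663726533 z ang -176.51248267730486
shift cm tool [ 7.83  0.11 -3.94]
14 [[346.44 203.19]
 [342.49 223.39]]
20 [[345.26 203.91]
 [339.81 225.11]]
26 [[344.12 204.44]
 [337.2  226.45]]
```

View pics/s6.png

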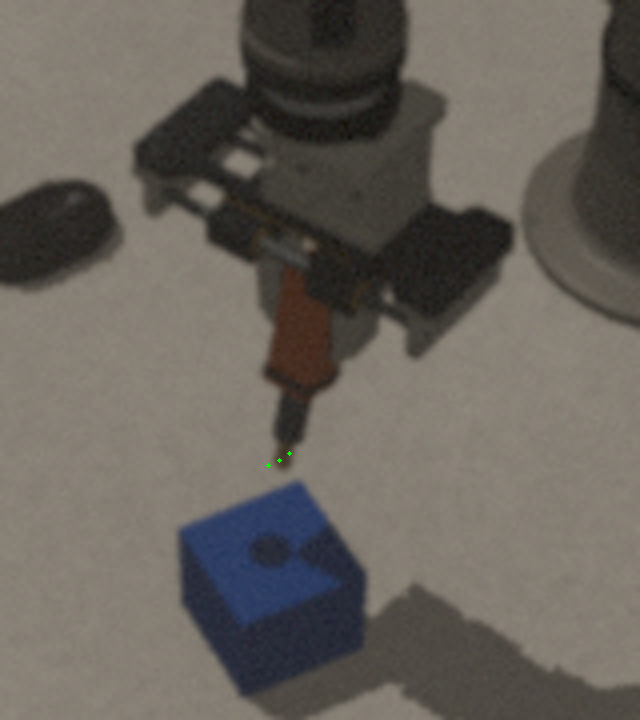

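```bash
cat > tilt.py <<'E'
from h import *
def tilt(n,im,d,box,M):
    hsv=cv2.cvtColor(im,cv2.COLOR_BGR2HSV).astype(int);H,S,V=hsv[...,0],hsv[...,1],hsv[...,2]
    m=np.zeros(H.shape,bool);l,t,r,b=box;m[t:b,l:r]=(((H<14)|(H>175))&(S>95))[t:b,l:r]
    m=cv2.erode(m.astype(np.uint8),np.ones((3,3)))>0
    yx=np.argwhere(m);P=pts(n,yx[:,::-1],d[yx[:,0],yx[:,1]])
    ok=np.ones(len(P),bool)
    for _ in range(5):
        c=P[ok].mean(0);v=np.linalg.svd(P[ok]-c,full_matrices=False)[2][2];v*=np.sign(v[0]);e=(P-c)@v;ok=abs(e)<max(1.5,2*np.std(e[ok]))
    print("n",len(P),ok.sum(),"std",np.std(e[ok]),"normal in tool axes",M.T@v,"tilt deg",np.degrees(np.arctan2(v@-M[:,0],v@-M[:,2])),"c",c)
    return P
E
python3 - <<'E'
from tilt import *
o,p,M=tool()
im=cv2.imread('pics/scene6.png');d=np.load('pics/scene6d.npy')
P=tilt('scene',im,d,(330,170,360,210),M)
# check bias with vertical gauge at start
im=cv2.imread('pics/scene0.png');d=np.load('pics/scene0d.npy')
tilt('scene',im,d,(325,225,350,252),np.array([[0,0,-1.],[0,-1,0],[-1,0,0]]).T)
im=cv2.imread('pics/scene3.png');d=np.load('pics/scene3d.npy')
tilt('scene',im,d,(205,165,235,200),M)
E
```

```text
n 223 213 std 5.88855878021047 normal in tool axes [ 0.11800237  0.7160006  -0.6880542 ] tilt deg -9.731640767699735 c [429.06045294  24.39362347 234.55391149]
n 249 249 std 8.692259274814194 normal in tool axes [ 0.00485288  0.75066741 -0.66066247] tilt deg -0.4208568916779384 c [463.84657974  34.43421359 130.13448204]
n 71 64 std 2.676868695488928 normal in tool axes [ 0.18984361  0.42819735 -0.88351934] tilt deg -12.126872695160264 c [ 574.19698949 -220.87585544  215.90979303]
```

```bash
cat > fit.py <<'E'
from h import *
from scipy.optimize import differential_evolution
def model(p,M,t,n,S,l,tp,w,h,du,dv,push=0):
    g=p-19*M[:,0];c,s=np.cos(np.radians(t)),np.sin(np.radians(t))
    a=M[:,0]*c-M[:,2]*s; b=M[:,2]*c+M[:,0]*s; y=M[:,1]
    m=np.zeros((h*S,w*S),np.uint8)
    def put(X):
        q=(proj(n,X)+[du-l+.5,dv-tp+.5])*S
        cv2.fillConvexPoly(m,cv2.convexHull(q.astype(np.int32)),1)
    put([g+a*k+y*i+b*j for k in(-33,42) for i in(-15,15) for j in(-15,15)])
    th=np.linspace(0,2*np.pi,24)
    for r,k0,k1 in((9,42,77),(5,77,97-push)): put([g+a*k+r*(np.cos(x)*y+np.sin(x)*b) for k in(k0,k1) for x in th])
    return cv2.resize(m.astype(np.float32),(w,h),interpolation=cv2.INTER_AREA)
def fit(n,im,bg,p,M,box,push=0,tag=None):
    l,tp,r,b=box;w,h=r-l,b-tp
    D=np.linalg.norm(im.astype(float)-bg.astype(float),axis=2)[tp:b,l:r] if bg is not None else None
    D=np.clip(D/40,0,1)
    f=lambda x:float(((model(p,M,x[0],n,4,l,tp,w,h,x[1],x[2],push)-D)**2).sum())
    for t in range(8,33,4):
        q=differential_evolution(lambda x:f([t,*x]),[(-5,5),(-5,5)],maxiter=12,popsize=8,seed=1);print(t,np.round(q.fun,1),np.round(q.x,2))
    q=differential_evolution(f,[(-5,35),(-5,5),(-5,5)],maxiter=25,popsize=8,seed=1);print("best",q.x,q.fun)
    if tag: 
        mm=model(p,M,q.x[0],n,4,l,tp,w,h,q.x[1],q.x[2],push)
        cv2.imwrite(tag,cv2.resize(np.hstack([D*255,mm*255,im[tp:b,l:r].mean(2)*2]).clip(0,255).astype(np.uint8),None,fx=6,fy=6,interpolation=0))
E
python3 - <<'E'
from fit import *
o,p,M=tool()
fit('scene',cv2.imread('pics/scene6.png'),cv2.imread('pics/scene0.png'),p,M,(327,202,362,229),tag='pics/f6.png')
E
```

```text
8 169.8 [-4.09  4.98]
12 161.1 [-3.34  3.89]
16 155.5 [-1.99  2.46]
20 151.9 [-0.88  1.75]
24 152.3 [0.09 1.66]
28 151.0 [0.82 1.81]
32 154.1 [1.41 2.39]Traceback (most recent call last):
    calc_energies = list(
        self._mapwrapper(self.func, parameters_pop[0:S])
    )
    return self.f(x, *self.args)
           ~~~~~~^^^^^^^^^^^^^^^
  File "fit.py", line 18, in <lambda>
    f=lambda x:float(((model(p,M,x[0],n,4,l,tp,w,h,x[1],x[2],push)-D)**2).sum())
                       ~~~~~^^^^^^^^^^^^^^^^^^^^^^^^^^^^^^^^^^^^^^
  File "fit.py", line 12, in model
    for r,k0,k1 in((9,42,77),(5,77,97-push)): put([g+a*k+r*(np.cos(x)*y+np.sin(x)*b) for k in(k0,k1) for x in th])
                                              ~~~^^^^^^^^^^^^^^^^^^^^^^^^^^^^^^^^^^^^^^^^^^^^^^^^^^^^^^^^^^^^^^^^^
  File "fit.py", line 8, in put
    q=(proj(n,X)+[du-l+.5,dv-tp+.5])*S
       ~~~~^^^^^
  File "h.py", line 18, in proj
    K,D,p,M=cam(n); return cv2.projectPoints(((np.array(X,float).reshape(-1,3)-p)@M),np.zeros(3),np.zeros(3),K,D)[0].reshape(-1,2)
            ~~~^^^
  File "h.py", line 5, in cam
    m=bot.camera_model(n); K=np.array([[m['fx'],0,m['cx']],[0,m['fy'],m['cy']],[0,0,1]])
ValueError: time passes only in moves, steps and waits

The above exception was the direct cause of the following exception:

Traceback (most recent call last):
  File "fit.py", line 21, in fit
    q=differential_evolution(f,[(-5,35),(-5,5),(-5,5)],maxiter=25,popsize=8,seed=1);print("best",q.x,q.fun)
RuntimeError: The map-like callable must be of the form f(func, iterable), returning a sequence of numbers the same length as 'iterable'
```

```bash
sed -i 's/^def cam(n):/import functools\n@functools.lru_cache\ndef cam(n):/' h.py
cat > run6.py <<'E'
from fit import *
o,p,M=tool()
fit('scene',cv2.imread('pics/scene6.png'),cv2.imread('pics/scene3.png'),p,M,(327,201,362,229),tag='pics/f6.png')
E
python3 run6.py
```

```text
8 31.7 [-4.02  4.19]
12 21.8 [-2.96  3.01]
16 17.5 [-1.69  2.28]
20 20.9 [-0.47  1.67]
24 32.0 [0.49 1.42]
28 44.3 [1.36 2.08]
32 56.6 [1.92 2.57]
best [15.79814306 -1.71438936  2.36765067] 16.994023038345443
```

```bash
sleep 1
```

```text
(no output)
```

View pics/f6.png

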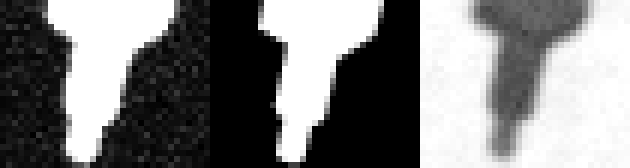

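Run:
```python
from fit import *
o,p,M=tool()
# upright picture over label, tool orientation same
im=cv2.imread('pics/scene3.png');bg=cv2.imread('pics/scene0.png')
import fit as F
l,tp,r,b=(212,184,240,209);w,h=r-l,b-tp
D=np.clip(np.linalg.norm(im.astype(float)-bg,axis=2)[tp:b,l:r]/40,0,1)
P=np.array([541.35,-251.98,174.78])
for t in range(-12,13,4):
    q=differential_evolution(lambda x:float(((model(P,M,t,'scene',4,l,tp,w,h,*x)-D)**2).sum()),[(-5,5),(-5,5)],maxiter=12,popsize=8,seed=1);print(t,np.round(q.fun,1),np.round(q.x,2))
cv2.imwrite('pics/f3.png',cv2.resize((D*255).astype(np.uint8),None,fx=8,fy=8,interpolation=0))
```

```text
-12 81.3 [-4.05  4.8 ]
-8 66.6 [-3.02  3.6 ]
-4 53.0 [-1.58  1.99]
0 42.7 [-0.05  0.84]
4 45.1 [ 1.26 -0.  ]
8 58.8 [ 2.7  -0.26]
12 70.1 [4.15 0.51]
```

View pics/f3.png

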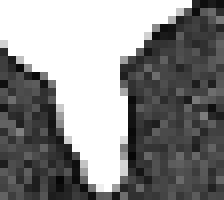

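With the shift calibrated on the upright picture, the fit puts the tilt at about 17–21°. I'll move to a stand-off above the ring, 40 mm back along the gauge's axis.

```bash
python3 -m handwheel '[[[0,1.4,-0.74,0],[0,2.52,-1.34,0],[0,3.37,-1.79,0],[0,3.65,-1.94,0],[0,3.65,-1.94,0],[0,3.65,-1.94,0],[0,3.37,-1.79,0],[0,2.8,-1.49,0]]]';python3 -m handwheel '[[[0,2.24,-1.19,0],[0,1.4,-0.74,0],[0.8,0,0,0],[1,0,0,0],[0.5,0,0,0],[0,0,0,0],[0,0,0,0]]]'; python3 -c "
from h import *
rep([571.2,-253.8,187.8])
p,d=bot.capture('scene');cv2.imwrite('pics/scene7.png',p[:,:,::-1]);cv2.imwrite('pics/s7.png',cv2.resize(p[90:270,130:330,::-1],None,fx=3.5,fy=3.3))
print((proj('scene',[618-13,-252,116])-[130,90])*[3.5,3.3])"
```

```text
time: 13.52
tool_pos: [551.2, -221.2, 210.5]
tcp_rot: [-0.376, 1.569, 2.826]
contact_force: [0.3, 0.6, -1.6]
grip_width: 29.8
time: 14.1
tool_pos: [571.6, -252.7, 188.5]
tcp_rot: [-0.611, 1.569, 2.592]
contact_force: [0.4, 0.1, -1.6]
grip_width: 29.9
t 14.1 p [ 571.62 -252.65  188.5 ] q [-0.54  0.56  1.28  0.    1.3   0.97] F [ 0.36  0.06 -1.59] w 29.883156573584706
x [-0.  0. -1.] y ang -86.4535009027096 z ang -176.45342825961794
shift cm tool [0.07 0.11 0.05]
[[256.64 410.71]]
```

View pics/s7.png

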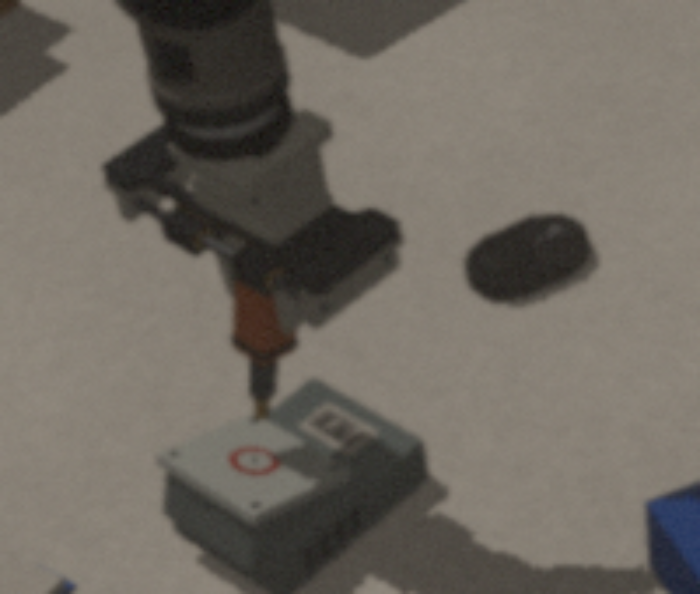

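```bash
python3 -m handwheel '[[[0.5,0.1,-0.2,0],[0.7,0,-0.25,0],[0.7,0,-0.25,0],[0.6,0,-0.25,0],[0.3,0,-0.1,0],[0,0,0,0],[0,0,0,0]]]'; python3 -c "
from h import *
rep([584.9,-253,150.2])
p,d=bot.capture('scene');cv2.imwrite('pics/scene8.png',p[:,:,::-1]);cv2.imwrite('pics/s8.png',cv2.resize(p[170:260,150:270,::-1],None,fx=6,fy=6,interpolation=cv2.INTER_CUBIC))"
```

```text
time: 14.73
tool_pos: [582.7, -254.2, 160.6]
tcp_rot: [-0.429, 1.57, 2.774]
contact_force: [-0.2, 0.6, -0.5]
grip_width: 29.9
t 14.73 p [ 582.69 -254.17  160.62] q [-0.53  0.6   1.29 -0.    1.25  0.98] F [-0.25  0.57 -0.5 ] w 29.928952209896828
x [-0.  0. -1.] y ang -86.50879925739542 z ang -176.5087906418305
shift cm tool [ 1.04 -0.1  -0.23]
```

View pics/s8.png

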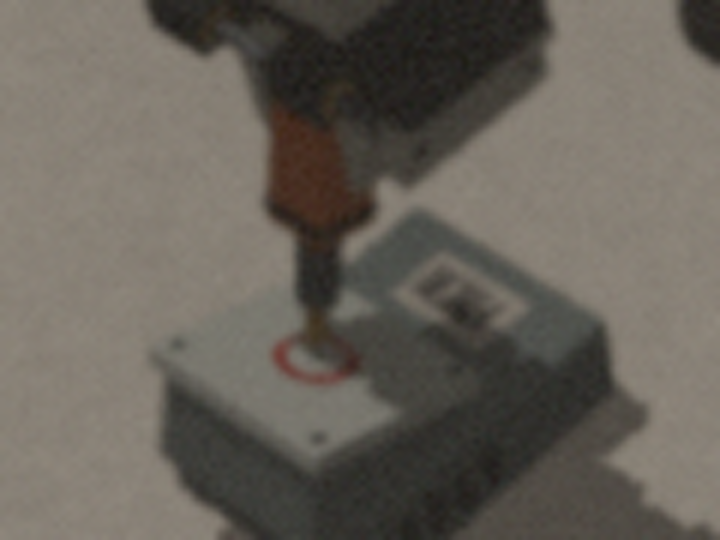

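Run:
```python
from fit import *
o,p,M=tool()
fit('scene',cv2.imread('pics/scene8.png'),cv2.imread('pics/scene0.png'),p,M,(188,202,215,222),tag='pics/f8.png')
fit('scene',cv2.imread('pics/scene7.png'),cv2.imread('pics/scene0.png'),np.array([571.6,-252.65,188.5]),M,(188,185,216,213),tag='pics/f7.png')
```

```text
8 42.8 [-3.86  3.34]
12 30.7 [-2.89  2.88]
16 28.0 [-1.58  2.24]
20 31.7 [-0.36  1.7 ]
24 40.5 [0.82 1.9 ]
28 48.7 [1.62 2.23]
32 57.5 [3.06 3.15]
best [15.57300647 -1.63815561  2.22845096] 27.84431206548962
8 66.5 [-3.74  2.9 ]
12 47.3 [-2.76  2.4 ]
16 39.1 [-1.63  2.15]
20 46.9 [-0.67  1.59]
24 60.9 [0.64 2.27]
28 71.6 [1.82 2.24]
32 84.6 [2.68 3.16]
best [15.39760735 -1.88729626  2.13483863] 38.4490471428123
```

```bash
cd pics; python3 -c "
import cv2,numpy as np
a=cv2.imread('f7.png');b=cv2.imread('f8.png');w=max(a.shape[1],b.shape[1])
print(a.shape,b.shape)
cv2.imwrite('f78.png',np.vstack([cv2.copyMakeBorder(x,0,5,0,w-x.shape[1],0) for x in(a,b)]))"
```

```text
(168, 504, 3) (120, 486, 3)
```

View pics/f78.png

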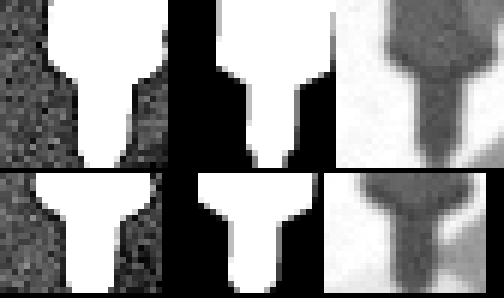

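The fits agree with each other at about 16°, but this view is weak for tilt. I'll back off over clear bench and turn the lean plane side-on to the camera for a better reading before touching.

```bash
python3 -m handwheel '[[[-0.9,0,0.3,0],[-1.8,0,0.6,0],[-1.7,-1.5,0.4,0],[0,-3.2,1,0],[0,-3.5,1.1,0],[0,-3.5,1.1,0],[0,-2.2,0.7,0],[0,-0.9,0.2,0]]]'; python3 -m handwheel '[[[0,0,0,0.1],[0,0,0,0.12],[0,0,0,0.12],[0,0,0,0.12],[0,0,0,0.12],[0,0,0,0.1],[0,0,0,0.07],[0,0,0,0]]]';python3 -m handwheel '[[[0,0,0,0]]]'; python3 -c "
from h import *
rep()
p,d=bot.capture('scene');cv2.imwrite('pics/scene9.png',p[:,:,::-1])
o,p2,M=tool();u=proj('scene',[p2]);print(u)
x,y=u[0].astype(int)
cv2.imwrite('pics/s9.png',cv2.resize(p[y-50:y+60,x-60:x+60,::-1],None,fx=5,fy=5,interpolation=cv2.INTER_CUBIC));print(x-60,y-50)
np.save('pics/p9.npy',np.vstack([p2,M]))"
```

```text
time: 15.45
tool_pos: [518.5, -107.0, 206.5]
tcp_rot: [-2.887, 1.57, 0.318]
contact_force: [-0.2, -0.3, -1.5]
grip_width: 29.7
time: 16.12
tool_pos: [520.3, -110.7, 205.9]
tcp_rot: [-2.999, 1.569, -0.55]
contact_force: [0.2, 0.3, -1.1]
grip_width: 30.0
time: 16.2
tool_pos: [520.2, -110.5, 205.6]
tcp_rot: [-2.996, 1.569, -0.542]
contact_force: [1.0, -0.0, -1.1]
grip_width: 29.8
t 16.2 p [ 520.17 -110.45  205.65] q [-0.35  0.37  1.54 -0.    1.23  1.91] F [ 0.96 -0.   -1.11] w 29.833080136867686
x [ 0. -0. -1.] y ang -129.3880372201998 z ang 140.61194817942715
[[269.27 196.08]]
209 146
```

View pics/s9.png

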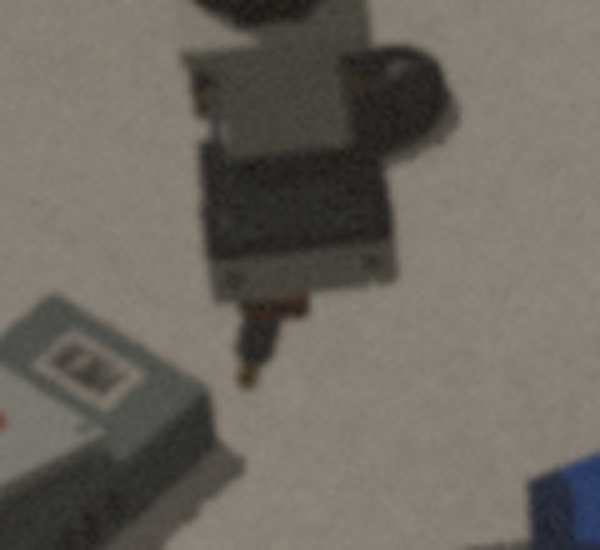

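Run:
```python
from fit import *
A=np.load('pics/p9.npy')
for box in((252,207,276,227),(252,206,276,227),(252,211,276,227)):
  fit('scene',cv2.imread('pics/scene9.png'),cv2.imread('pics/scene0.png'),A[0],A[1:],box,tag='pics/f9.png')
```

```text
8 68.1 [-4.98  1.33]
12 29.8 [-4.74  1.33]
16 24.3 [-2.49  1.12]
20 30.3 [-0.31  1.62]
24 41.6 [1.9  1.52]
28 53.3 [4.32 1.44]
32 70.7 [4.98 3.62]
best [16.39155268 -2.3789741   1.44047011] 24.34503333961202
8 72.3 [-4.97  1.24]
12 33.7 [-4.74  1.19]
16 28.6 [-2.69  1.52]
20 36.5 [-0.55  1.65]
24 49.8 [1.98 1.73]
28 62.5 [4.31 1.47]
32 80.8 [4.78 3.44]
best [15.87032523 -2.75917402  1.40193011] 28.462140651215535
8 63.0 [-4.99 -0.7 ]
12 22.4 [-5.    1.41]
16 20.9 [-2.5   1.33]
20 22.4 [-0.06  1.53]
24 27.9 [2.15 1.73]
28 33.9 [4.66 1.96]
32 51.0 [5.   3.96]
best [16.60240383 -2.28557838  1.50318994] 20.656487328729632
```

View pics/f9.png

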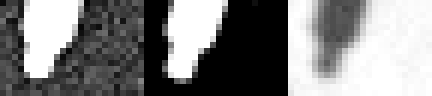

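The side-on fits agree at about 16.4°, with the gauge offset about 5 mm in the jaws. That is roughly 3.6° short, so I'll go back to the stand hole at this same yaw and lean it a bit further.

```bash
python3 -m handwheel '[[[0,-0.5,1.5,0],[0,-0.9,3,0],[0,-1.1,3.7,0],[0,-1.1,3.7,0],[0,-0.9,3,0],[0,-0.5,1.6,0],[0,-0.18,0.62,0],[0,0,0,0]]]'; python3 -m handwheel '[[[0,0,0,0],[0,0,0,0]]]'; python3 -c "
from h import *
rep([420.8,38.1,131])"
```

```text
time: 16.92
tool_pos: [420.3, 39.8, 205.5]
tcp_rot: [-2.656, 1.57, -0.201]
contact_force: [-0.0, -0.4, -1.4]
grip_width: 29.7
time: 17.08
tool_pos: [421.6, 38.2, 205.1]
tcp_rot: [-3.02, 1.57, -0.568]
contact_force: [-0.2, -0.4, -1.8]
grip_width: 29.8
t 17.08 p [421.58  38.15 205.13] q [-0.09  0.18  1.82 -0.    1.15  2.17] F [-0.24 -0.35 -1.81] w 29.790960139368497
x [ 0. -0. -1.] y ang -129.50244344854326 z ang 140.49754924311478
shift cm tool [7.41 0.05 0.06]
```

Now down into the hole, then push +z from 31 to 43 mm off centre.

```bash
python3 -m handwheel '[[[0.8,0.05,0.05,0],[1.6,0,0,0],[1.8,0,0,0],[1.5,0,0,0],[1.0,0,0,0],[0.6,0,0,0],[0.1,0,0,0],[0,0,0,0]]]'; python3 -c "
from h import *
rep([411.6,45.7,131])"; python3 -m handwheel '[[[0,0,0.3,0],[0,0,0.3,0],[0,0,0.3,0],[0,0,0.2,0],[0,0,0.1,0],[0,0,0,0],[0,0,0,0]]]'; python3 -c "
from h import *
rep([411.6,45.7,131])"
```

```text
time: 17.75
tool_pos: [420.0, 38.6, 130.6]
tcp_rot: [0.743, 1.57, -3.088]
contact_force: [-0.1, -0.2, -1.9]
grip_width: 30.1
t 17.75 p [420.04  38.59 130.63] q [-0.09  0.27  1.93 -0.    0.94  2.17] F [-0.05 -0.18 -1.85] w 30.067004594176414
x [-0. -0. -1.] y ang -129.52585818363565 z ang 140.4741254600097
shift cm tool [-0.04 -0.01  1.1 ]
time: 18.33
tool_pos: [412.7, 45.8, 132.3]
tcp_rot: [-2.8, 1.565, -0.347]
contact_force: [3.6, -5.1, -0.9]
grip_width: 29.9
t 18.33 p [412.71  45.84 132.29] q [-0.07  0.26  1.95 -0.    0.93  2.19] F [ 3.57 -5.06 -0.92] w 29.919966397937092
x [ 0.01 -0.   -1.  ] y ang -129.44705656609105 z ang 140.55223394392706
shift cm tool [0.13 0.08 0.08]
```

```bash
python3 -m handwheel '[[[0,0,0.12,0],[0,0,0,0],[-0.5,0,-0.1,0],[-1.2,0,0,0],[-2,0,0,0],[-2,0,0,0],[-1.5,0,0,0],[-0.5,0,0,0]]]'; python3 -m handwheel '[[[0,0,0,0],[0,0,0,0],[0,0,0,0]]]';python3 - <<'E'
from fit import *
rep()
p,d=bot.capture('scene');cv2.imwrite('pics/scene10.png',p[:,:,::-1])
o,p2,M=tool();u=proj('scene',[p2])
x,y=u[0].astype(int)
cv2.imwrite('pics/s10.png',cv2.resize(p[y-50:y+60,x-60:x+60,::-1],None,fx=5,fy=5,interpolation=cv2.INTER_CUBIC));print(x-60,y-50)
np.save('pics/p10.npy',np.vstack([p2,M]))
E
```

```text
time: 19.0
tool_pos: [411.4, 47.0, 210.6]
tcp_rot: [-2.484, 1.566, -0.032]
contact_force: [2.1, -0.3, -0.5]
grip_width: 29.9
time: 19.25
tool_pos: [409.8, 46.9, 207.1]
tcp_rot: [0.626, 1.569, 3.078]
contact_force: [0.5, 0.2, -2.0]
grip_width: 29.9
t 19.25 p [409.78  46.87 207.12] q [-0.07  0.16  1.84 -0.    1.15  2.19] F [ 0.54  0.23 -2.01] w 29.907112545660056
x [-0.  0. -1.] y ang -129.48499816866766 z ang 140.51491427549684
298 152
```

View pics/s10.png

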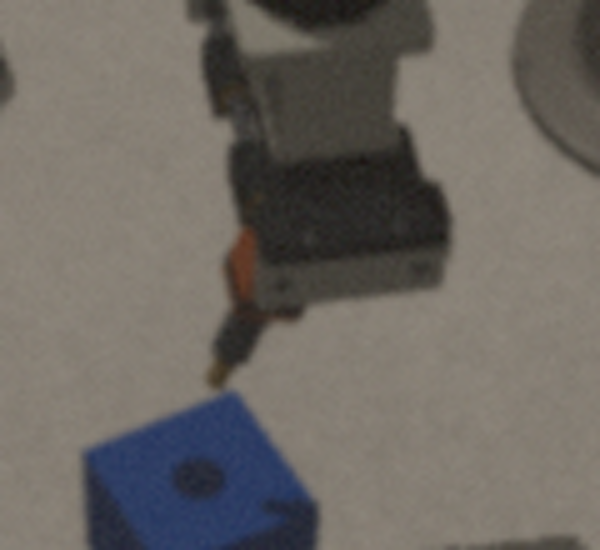

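Run:
```python
from fit import *
import fit
A=np.load('pics/p10.npy')
src=open('fit.py').read().replace("(-5,5)","(-8,8)").replace("range(8,33,4)","range(14,29,2)")
exec(src)
for box in((334,215,360,230),(334,217,360,230),(334,198,348,230)):
  fit('scene',cv2.imread('pics/scene10.png'),cv2.imread('pics/scene3.png'),A[0],A[1:],box,tag='pics/f10.png')
```

```text
14 13.3 [-6.35  1.87]
16 10.6 [-5.38  1.79]
18 8.8 [-4.17  1.71]
20 9.0 [-2.81  1.52]
22 9.7 [-1.79  1.6 ]
24 11.5 [-0.37  1.21]
26 14.2 [0.51 1.68]
28 17.4 [1.73 1.82]
best [18.67317894 -3.80048144  1.87374945] 8.456290519376589
14 9.6 [-6.58  1.77]
16 8.2 [-5.4   1.76]
18 7.0 [-3.96  1.72]
20 7.3 [-2.97  1.8 ]
22 8.3 [-1.69  1.8 ]
24 9.3 [-0.59  1.69]
26 11.9 [1.01 1.41]
28 14.1 [1.66 1.93]
best [19.04977818 -3.80777946  2.04846247] 7.508423852369988
14 19.2 [-5.98  0.87]
16 11.5 [-4.88  0.87]
18 7.5 [-3.95  0.97]
20 8.1 [-3.07  1.27]
22 12.9 [-2.5   2.02]
24 21.4 [-1.71  2.41]
26 29.3 [-1.24  3.37]
28 39.2 [-0.48  4.08]
best [19.44721231 -3.35255269  1.2245894 ] 6.654811173060384
```

View pics/f10.png

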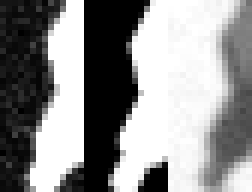

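The tilt now reads about 19–19.5°, with the tip about 40 mm out in −z. I'll turn back to the stage's yaw and return to the ring.

```bash
python3 -m handwheel '[[[0,0,0,-0.1],[0,0,0,-0.12],[0,0,0,-0.12],[0,0,0,-0.12],[0,0,0,-0.12],[0,0,0,-0.1],[0,0,0,-0.07],[0,0,0,0]]]'; python3 -m handwheel '[[[0,1.55,-0.72,0],[0,2.48,-1.15,0],[0,3.41,-1.58,0],[0,3.72,-1.72,0],[0,3.72,-1.72,0],[0,3.72,-1.72,0],[0,3.72,-1.72,0],[0,3.1,-1.43,0]]]';python3 -m handwheel '[[[0,2.48,-1.15,0],[0,1.86,-0.86,0],[0,1.24,-0.57,0],[0.6,0,0,0],[0.8,0,0,0],[0.4,0,0,0],[0,0,0,0],[0,0,0,0]]]';python3 -c "
from h import *
rep([571.8,-253.8,169.5])"
```

```text
time: 19.97
tool_pos: [410.0, 46.8, 207.1]
tcp_rot: [-0.104, 1.569, 3.101]
contact_force: [-0.4, -0.4, -2.0]
grip_width: 29.7
time: 20.63
tool_pos: [543.9, -202.5, 206.9]
tcp_rot: [-0.186, 1.57, 3.012]
contact_force: [0.2, -0.4, -1.8]
grip_width: 29.8
time: 21.3
tool_pos: [572.0, -252.8, 189.6]
tcp_rot: [-0.627, 1.569, 2.576]
contact_force: [0.4, 0.6, -0.3]
grip_width: 29.8
t 21.3 p [ 572.05 -252.84  189.59] q [-0.54  0.56  1.28  0.    1.3   0.97] F [ 0.44  0.61 -0.3 ] w 29.83264248424082
x [-0.  0. -1.] y ang -86.48421686651388 z ang -176.48416642737962
shift cm tool [2.01 0.1  0.03]
```

```bash
python3 -m handwheel '[[[0.5,0.1,0.03,0],[0.8,0,0,0],[0.7,0,0,0],[0.5,0,-0.18,0],[0.5,0,-0.18,0],[0.13,0,-0.05,0],[0,0,0,0],[0,0,0,0]]]';python3 -c "
from h import *
rep([578.5,-253.4,150.6])
p,d=bot.capture('scene');cv2.imwrite('pics/scene11.png',p[:,:,::-1]);cv2.imwrite('pics/s11.png',cv2.resize(p[170:260,150:270,::-1],None,fx=6,fy=6,interpolation=cv2.INTER_CUBIC))
o,p,M=tool()
print((proj('scene',[p+M@[72.6,0,-39.6],[618,-251,78]])-[150,170])*6)"
```

```text
time: 21.97
tool_pos: [576.5, -254.8, 158.7]
tcp_rot: [1.763, 1.571, -1.317]
contact_force: [0.0, -0.6, -1.0]
grip_width: 29.9
t 21.97 p [ 576.45 -254.78  158.7 ] q [-0.54  0.59  1.31 -0.    1.24  0.97] F [ 0.02 -0.63 -1.  ] w 29.946118290319742
x [ 0. -0. -1.] y ang -86.51055012997068 z ang -176.51054991693
shift cm tool [ 0.81 -0.12 -0.21]
[[310.64 333.62]
 [313.01 352.47]]
```

View pics/s11.png

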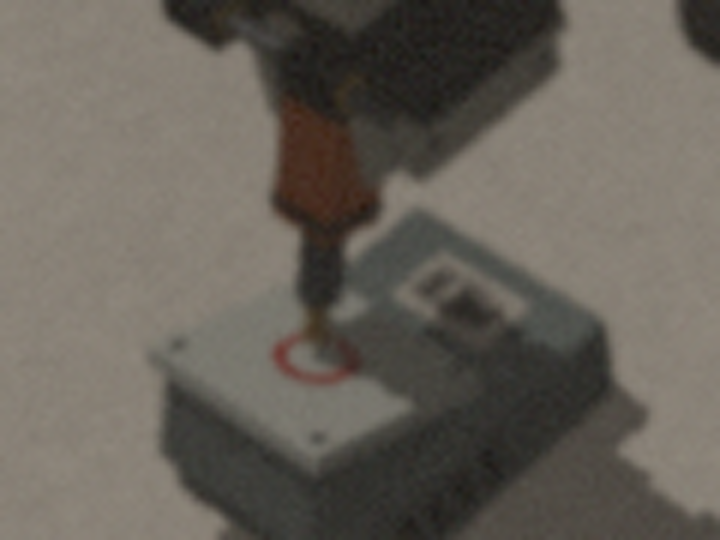

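The tip at (317,342) is just short of the ring centre at (316,356) in the crop. I'll go in along the axis in small steps.

```bash
python3 -m handwheel '[[[0.19,-0.1,-0.07,0],[0.19,0,-0.07,0],[0,0,0,0],[0,0,0,0]]]' | tail -4; for i in 1 2; do :; done; python3 -c "
from h import *
rep()"; python3 -m handwheel '[[[0.19,0,-0.07,0],[0.19,0,-0.07,0],[0,0,0,0],[0,0,0,0]]]'|tail -4;python3 -c "
from h import *
rep()"
```

```text
tool_pos: [577.6, -253.6, 154.9]
tcp_rot: [0.259, 1.571, -2.821]
contact_force: [0.5, -0.2, -1.4]
grip_width: 29.7
t 22.35 p [ 577.64 -253.6   154.85] q [-0.54  0.59  1.31 -0.    1.23  0.97] F [ 0.49 -0.15 -1.37] w 29.682702577978894
x [-0. -0. -1.] y ang -86.51087241800819 z ang -176.51087275189795
tool_pos: [579.0, -253.5, 150.9]
tcp_rot: [-0.406, 1.57, 2.796]
contact_force: [0.4, -0.6, -1.9]
grip_width: 29.5
t 22.68 p [ 579.02 -253.55  150.9 ] q [-0.53  0.6   1.31 -0.    1.23  0.98] F [ 0.39 -0.6  -1.9 ] w 29.51970130116313
x [-0.  0. -1.] y ang -86.51697485026759 z ang -176.5169729793332
```

```bash
for k in 1; do python3 -m handwheel '[[[0.19,0,-0.07,0],[0,0,0,0]]]'|grep -E "pos|force"; done; python3 -m handwheel '[[[0.19,0,-0.07,0],[0,0,0,0]]]'|grep -E "pos|force";python3 -m handwheel '[[[0.19,0,-0.07,0],[0,0,0,0]]]'|grep -E "pos|force"
```

```text
tool_pos: [579.8, -253.6, 149.1]
contact_force: [-0.3, 0.4, -1.1]
tool_pos: [580.5, -253.6, 147.3]
contact_force: [-1.2, -0.0, 1.1]
tool_pos: [581.2, -253.5, 145.4]
contact_force: [-1.1, -0.1, 2.2]
```

Run:
```python
from h import *
f=[]
for i in range(4):
    p,d=bot.capture('scene'); f.append(bot.get_obs()['contact_force'])
print(np.mean(f,0),np.std(f,0)); rep()
cv2.imwrite('pics/scene12.png',p[:,:,::-1]);cv2.imwrite('pics/s12.png',cv2.resize(p[170:260,150:270,::-1],None,fx=6,fy=6,interpolation=cv2.INTER_CUBIC))
```

```text
[-1.3336293  -0.36838156  1.58419282] [0.24757808 0.65393652 0.30949209]
t 23.38 p [ 581.17 -253.52  145.64] q [-0.53  0.61  1.32 -0.    1.22  0.98] F [-1.18 -0.26  1.39] w 29.876780863850097
x [ 0. -0. -1.] y ang -86.51736220723102 z ang -176.51735884947155
```

View pics/s12.png

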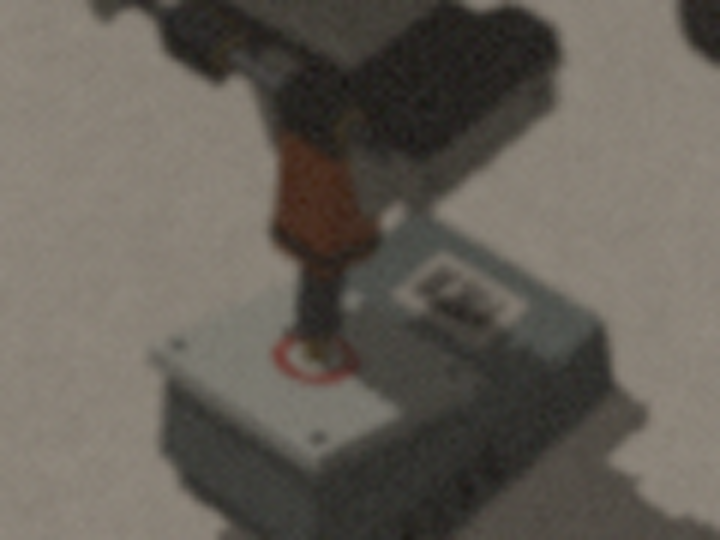

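The tip sits inside the ring at about (317,355) in the crop. The force change is about 3.5 N and points along the plate normal, which means the plunger is about 6 mm in. I'll add 1 mm.

```bash
python3 -m handwheel '[[[0.1,0,-0.035,0],[0,0,0,0],[0,0,0,0],[0,0,0,0]]]'|grep -E "pos|force"
python3 - <<'E'
from h import *
f=[]
for i in range(8):
    p,d=bot.capture('scene'); f.append(bot.get_obs()['contact_force'])
F=np.mean(f,0)-[0,0,-1.7];print(np.mean(f,0),"along normal",F@[-.341,-.02,.94],"N ->mm",F@[-.341,-.02,.94]/.6); rep()
cv2.imwrite('pics/scene13.png',p[:,:,::-1]);cv2.imwrite('pics/s13.png',cv2.resize(p[170:260,150:270,::-1],None,fx=6,fy=6,interpolation=cv2.INTER_CUBIC))
E
```

```text
tool_pos: [581.6, -253.5, 144.6]
contact_force: [-1.9, -0.9, 2.1]
[-1.24838917 -0.78872923  2.57698125] along normal 4.461837668490993 N ->mm 7.4363961141516555
t 24.12 p [ 581.55 -253.49  144.46] q [-0.53  0.61  1.32 -0.    1.22  0.98] F [-1.81 -1.12  2.21] w 29.875026865579873
x [ 0. -0. -1.] y ang -86.5191496903676 z ang -176.51914817811675
```

View pics/s13.png

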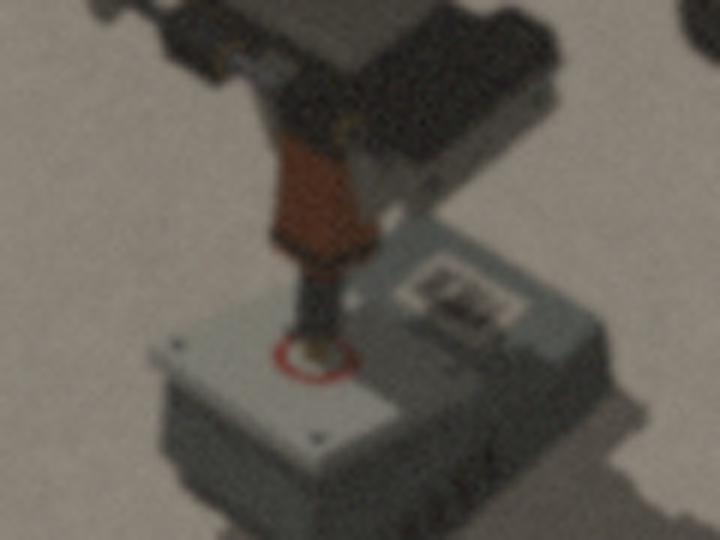

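The tip rests in the ring, with (317,355) against a ring centre of (316,356). About 4.4 N means the plunger is around 7 mm in, and the pose is steady. Handing in.

```bash
python3 -c "
from plant import bot
print(bot.close_job())"
```

```text
the job is handed in; nothing more can be done
None
```

I took the gauge out of its stand and aimed it at the red stage's label. I then pressed its tip inside the red ring and handed the job in at about 24 s, still holding it there.

- **Label:** I held the gauge upright over the label for about 1.7 s, with the tip about 5 cm above it. The tip matched its expected position to within about 2 pixels in the picture.
- **Tilt:** The moves can't tilt the tool. So I put the plunger back into the fixed stand's hole and leaned it on the rim, which turned the gauge between the pads. The first lean measured about 16°, so I did it again. The gauge also slid about 8 mm sideways in the jaws, and I allowed for that.
- **Final checks:** The tip is inside the ring, near its centre. The mean contact force is about 4.4 N, mostly along the plate's normal, which puts the plunger about 7.4 mm in (half way is 7 mm). The arm was steady.

**Less certain:** The last tilt measurement was 18.7–19.4° against the plate's 20°, with about 1° of uncertainty. I took it before the tip touched the plate and did not repeat it afterwards. The single force readings were noisy, by about 0.5 N.

I saw no contact with the blue stage, tube rack, jar or mouse, but took no final picture to check them.

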